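# Gauge the sealing face of a gas regulator on its service stand

### The arm

A 6-joint arm with a two-finger parallel gripper is mounted at the origin on the work surface. World frame = base frame: x ahead of the robot, y to its left, z up, the work surface at z = 0. Lengths are in m, angles in rad, forces in N, time in s.
With the tool pointing down it reaches from about 0.425 to 0.95 m from the base axis. Payload 3.5 kg.
Tool frame: the origin (TCP) lies midway between the tips of the shut fingers; the grasp point (between the pads) lies 19 mm behind it; y points along the fingers, x is the direction in which the jaws open and shut, and the axes are right-handed (so a half turn about y gives the same grasp; the last joint's range is limited). The gripper opens to 85 mm and grips with 20 to 120 N. Pads are 22 mm wide; open, the fingers measure 114 mm over their backs; the gripper's body (76 mm by 85 mm) begins 54 mm behind the grasp point. The pads swing forward as they close: fully open they stand 13 mm farther back than shut.
Start: joints at [0.99, 0.286, 1.577, -0, 1.279, -0.15], TCP at [0.282, 0.613, 0.231] pointing down, gripper open.
Joint ranges: [-2.77, 2.77], [-0.9, 2.22], [0.21, 2.48], [-1.53, 4.67], [0.24, 2.81], [-2.84, 2.84]. Speed limits (rad/s): [2.79, 2.79, 3.14, 3.14, 3.14, 3.14].

### API

Orientations are given as a unit quaternion [x, y, z, w].
In Python, from plant import ctrl, viewer gives the robot as it stands.
- The arm moves only by the tool step_arm, never from a script. Its argument "rows" is a list of rows, each a list of 3 entries, a list of its own where there are three numbers: the turn, a rotation vector about the tool's x, y, z in degrees, then the shift along the tool's x, y, z in mm, then the closure, from 0 (fully open) to 1 (shut). A call has 1 to 10 rows; each row is the pose to reach, as a shift and turn from the pose commanded when the call began, along the tool's axes at that moment; what a row does not reach only later rows make up. A row lasts 1/12 s, in which the tool goes at most 41.7 mm and 7.16 degrees, less where a joint would pass 70% of its speed; a pose out of reach is approached as far as the arm can. A call with a gripper value outside its range is refused whole. The fingers move at their own pace and stop on an object; "newtons" is the grip in N (left out, the last holds). Time passes only in rows, so rows that repeat a pose let the fingers close. It gives the time, the measured TCP pose, the force and the opening at its end, in the units of the state.
- ctrl.get_state(): the state, without advancing time (a new reading comes with each control period).
- viewer.read_camera(name): name is "scene" or "top" or "wrist"; returns (picture, depth): 480x640x3 uint8, red, green, blue; 480x640 float32, m along the optical axis (not along the pixel's ray), 0 where there is no reading.
- viewer.calibration(name): a dict with "K" (3x3 intrinsics, pixels), "R" (3x3) and "t" (3): a world point X has camera coordinates R X + t. Camera axes: x right, y down, z forward; pixel columns grow to the right and rows downward; lengths in m; the calibration is good to about 2 mm. A picture is of the moment at which its call begins: read the wrist's pose just before it. calibration takes no time and is no camera call; for the wrist camera it gives the pose at the moment of the call.
- ctrl.sign_off(): hands the job in, once; it reports no verdict.
The state is a dict: "time": time; "qpos": joint angles; "dq": joint speeds; "joint_efforts": joint torques, N m; "eef_pos": TCP position; "tcp_rot": TCP orientation; "contact_force": force on the tool from outside, world axes, zero at the start; "wrist_torque": the same for the moment, N m; "opening": opening from 0.0 (shut) to 1.0 (fully open).
Only numpy, scipy, OpenCV 4.12 (cv2) and the standard library are available. Lean on these libraries where they do the work, as an engineer would, in place of code of your own. Each camera call takes 0.05 s, during which the arm holds its last target.

### The job

Steady the regulator's service stand first: swing its hinged brace leg out until it rides over the spring catch and seats against its end stop. Then take the dial gauge out of the wooden holder and set its plunger tip inside the small scribed circle on the regulator's leaning face, the gauge square to that face, pressing gently so that the spring plunger goes in about half its travel. Finish while holding the gauge there, pressed and steady in the gripper, with the leg still seated and the other things on the bench left alone.

Things in the scene. Friction and masses are not known exactly. Their poses are not given: they have to be found in the camera images.
- stand: Grey service stand, fixed; base plate 160 (x) by 100 (y) by 12 mm, origin at the centre of its underside, front to -x. Stands left or right, turned up to 0.25 rad. It carries the steel regulator. The brace leg's hinge is at (-60, +62) mm; a 12 mm high side plate under the leg's swing (x -84 to -32, y 45 to 130 mm) bears the spring catch and the end stop, 28 mm high.
- regulator: Steel regulator fixed on the stand, an 84 mm disc-shaped body leaning 0.35 rad to the stand's front; origin at the centre of its underside, z its axis, which is the face's normal; the face is at z = 50 mm. Its highest edge is 101 mm above the bench. A clear plastic cylinder juts 64 mm to its -y, a connector 75 mm to its +x.
- leg (a joint): Brace leg angle, rad, counter-clockwise from above about its upright hinge. 0: folded, pointing to the stand's +x; 1.6: at the end stop, pointing to the stand's +y. Starts at 0 to 0.35. Stays where left (about 1 N at the handle moves it). From about 1.05 to 1.55 it rides over the spring catch, a brass dome (about 3 N at the handle), then is trapped behind it: seated is beyond 1.54.
- leg_hinge (a point): The leg's hinge axis, at the underside of the leg bar, 14 mm above the bench. The leg is a flat steel bar, 16 mm wide and 12 mm thick, reaching 117 mm from the hinge. The point's x axis points along the leg, z up.
- leg_handle (a point): Top centre of the leg's upright black round handle, 13 mm diameter, 98 mm above the bench; the handle stands on the bar, 100 mm from the hinge, and is free from 26 mm above the bench up to its top. It can be pinched from above or pushed.
- holder: Wooden block, fixed, 70 (x) by 130 (y) by 64 mm high, origin at the centre of its underside. Two upright 18 mm through holes, 30 mm to either side of its centre along its y, hold the dial gauge and the countersink tool; either may be in either hole.
- gauge: Dial gauge, about 140 g, hanging upright in the holder. Origin: centre of the stem's lower end (30 mm above the bench there), z up the stem. Stem 14 mm diameter; collar 25 mm, z 34 to 42 mm, rests on the holder; round black dial case 46 mm diameter, centre at z 63 mm, flat faces 22 mm apart along y (grip across these); top at z 90 mm. Plunger juts 24 mm below. Lift 60 mm or more to clear.
- plunger (a joint): How far the gauge's plunger is pushed in, m: 0 free, 0.014 fully in. The spring takes 1 N to start and 0.5 N more for each mm (4.5 N at 7 mm).
- gauge_tip (a point): The tip of the gauge's plunger (round end, 6 mm diameter), at the gauge's (0, 0, -24) mm when free; it moves along the gauge's z. Its axes are the gauge's.
- mark (a point): Centre of the scribed circle (18 mm outside diameter, dark line, prick dot in the middle) on the flat of the regulator's round face (78 mm diameter), 25.5 mm from the face's centre towards the stand's front. The point's z axis is the face's outward normal: it leans 0.35 rad (20 degrees) from upright towards the stand's -x. The mark is about 78 mm above the bench.
- countersink: Hand countersink with a turned dark wood grip 25 mm in diameter, in the other hole of the holder, its top 110 mm above the bench. Leave alone.
- adapter: Loose steel hexagon adapter, 34 mm across flats, 55 mm high with its threaded stub. Leave alone.
- fitting: Loose brass hexagon fitting, 22 mm across flats, 28 mm high. Leave alone.
- wrench: Loose open-end wrench, 170 mm, lying flat at the back. Leave alone.
- washer_jar: Loose glass jar, 64 mm diameter, 70 mm high, at the back. Leave alone.
- bottle: Loose brown swing-top bottle, 66 mm diameter, 235 mm high, at the back right. Leave alone.
Not all that is in view belongs to the job. There is more than one size of the gauge; the job needs the larger.

How it is judged:
On the way, in this order (a step that is already met when the one before it is completed fails the run):
1. the brace leg is swung out, past the catch, and seated at its end stop (value of joint leg above 1.54 rad), for 0.2 s.
2. the gauge is lifted clear of the holder, held by the fingers (z of gauge_tip in the frame of holder above 0.066 m and contact force between the fingers and gauge above 1 N), for 0.2 s.
At the end, for the whole second after the job is handed in: Leg beyond 1.54 rad; plunger tip within 8 mm of the circle's centre, 3 to 11.5 mm in and pressing with 1 to 9 N; gauge within 0.16 rad (9 degrees) of square to the face, under 20 mm/s, held by fingers that do not touch the stand (value of joint leg above 1.54 rad and distance between gauge_tip and mark below 0.008 m and angle between the z axis of gauge and the z axis of mark, either way round below 0.16 rad and value of joint plunger between 0.003 and 0.0115 m and contact force between gauge and stand between 1 and 9 N and contact force between the fingers and gauge above 1 N and linear speed of gauge below 0.02 m/s and contact force between the fingers and stand below 0.5 N); the arm keeps its last pose, push and grip.
It fails at once if the gauge is pressed hard on the stand (over 20 N) (contact force between gauge and stand above 20 N).
It fails at once if another thing on the bench is moved by more than 30 mm (distance of any of countersink, adapter, fitting, wrench, washer_jar, bottle from where it was at the start of the episode above 0.03 m).
It also fails if it takes over 56 s, if anything falls off the work surface, if the arm or the gripper's body presses on something with over 40 N, if the wrist force passes 120 N, or if a joint passes its speed limit or range.

## Working session

There is one attempt and no reset: what is moved stays moved. The work goes in short steps, Python scripts to look and compute and a tool call to move; the robot and the scene stay as the last step left them, time stands still between calls to the robot, and variables do not carry over. Pictures are saved under pics/ and viewed, and the job is handed in when it is done.

Besides the shell and the picture viewer there is one more tool, called after "Emit:" by a JSON object that holds its "fn" and its "kwargs", one argument or row to a line. step_arm: Moves the arm, as the interface text tells. Its arguments: {"type":"object","properties":{"rows":{"type":"array"},"newtons":{"type":"number"}},"required":["rows"]}

```bash
ls; mkdir -p pics; cat > h.py <<'E'
import numpy as np, cv2
from plant import ctrl, viewer
def shot(n,f):
    c=viewer.calibration(n); p,d=viewer.read_camera(n)
    cv2.imwrite(f'pics/{f}.png',p[:,:,::-1]); np.savez(f'pics/{f}.npz',p=p,d=d,**{k:np.array(c[k]) for k in 'KRt'})
    return p,d,c
def load(f): 
    z=np.load(f'pics/{f}.npz'); return z['p'],z['d'],z
def world(c,d,u,v):
    K=np.array(c['K']);z=d[int(v),int(u)]
    X=np.linalg.inv(K)@[u,v,1]*z
    return np.array(c['R']).T@(X-np.array(c['t']).ravel())
def plane(c,u,v,h):
    K=np.array(c['K']);R=np.array(c['R']);t=np.array(c['t']).ravel()
    r=R.T@np.linalg.inv(K)@[u,v,1]; o=-R.T@t
    return o+r*(h-o[2])/r[2]
def proj(c,X):
    x=np.array(c['K'])@(np.array(c['R'])@X+np.array(c['t']).ravel()); return x[:2]/x[2]
def cloud(c,d):
    v,u=np.mgrid[:480,:640]; K=np.array(c['K'])
    X=np.stack([(u-K[0,2])/K[0,0]*d,(v-K[1,2])/K[1,1]*d,d],-1)
    return (X-np.array(c['t']).ravel())@np.array(c['R'])
E
python3 - <<'E'
from h import *
print(ctrl.get_state())
for n in('scene','top','wrist'):
    p,d,c=shot(n,n+'0'); print(n,c)
E
```

```text
pics
{'time': 0.0, 'qpos': array([ 9.90008067e-01,  2.87178588e-01,  1.57814770e+00,  2.21299371e-05,
        1.27862295e+00, -1.50040891e-01]), 'dq': array([-0.00012079,  0.00105037, -0.00119789,  0.00066026, -0.00131321,
       -0.0008165 ]), 'joint_efforts': array([ 1.26797175e-03, -4.05964100e+01, -2.92636192e+01, -4.16943851e-05,
        5.73365527e-03,  2.16292511e-05]), 'eef_pos': array([0.28147929, 0.61279546, 0.22995444]), 'tcp_rot': array([ 0.59563824,  0.38082606, -0.38235371, -0.59497247]), 'contact_force': array([ 0.40820964,  0.67184106, -0.6473168 ]), 'wrist_torque': array([ 0.04206323,  0.01983036, -0.04623638]), 'opening': 0.9998568232922748}
scene {'K': array([[491.60949753,   0.        , 313.00484715],
       [  0.        , 491.60949753, 245.69150004],
       [  0.        ,   0.        ,   1.        ]]), 'R': array([[ 0.79075263,  0.61209813,  0.00679355],
       [ 0.49692958, -0.63540986, -0.59102901],
       [-0.35745106,  0.47073367, -0.80662169]]), 't': array([-0.43997265, -0.31947642,  1.23753701])}
top {'K': array([[561.18149697,   0.        , 317.23170362],
       [  0.        , 561.18149697, 244.5948807 ],
       [  0.        ,   0.        ,   1.        ]]), 'R': array([[ 0.0067769 , -0.9998345 , -0.01688342],
       [-0.99256924, -0.00467444, -0.12159133],
       [ 0.12149229,  0.01758198, -0.99243665]]), 't': array([-0.05127346,  0.60914324,  1.23505912])}
wrist {'K': array([[388.06006197,   0.        , 319.78348902],
       [  0.        , 388.06006197, 236.68109702],
       [  0.        ,   0.        ,   1.        ]]), 'R': array([[ 0.41690577,  0.90894793, -0.00179872],
       [ 0.86478451, -0.39603849,  0.30870902],
       [ 0.27988806, -0.13025807, -0.95115483]]), 't': array([-0.67358935, -0.04113853,  0.37987338])}
```

View pics/scene0.png

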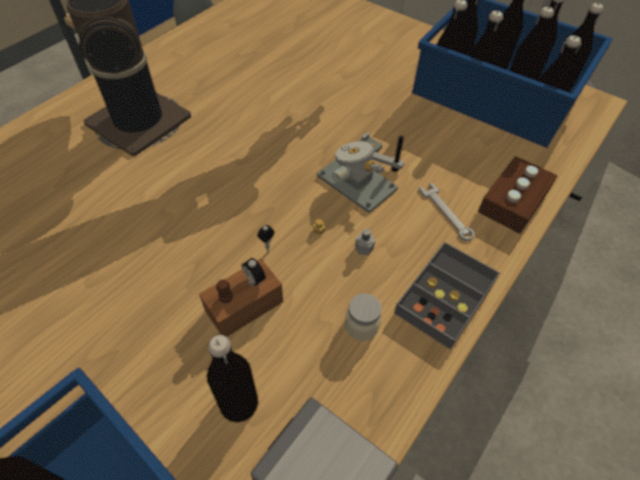

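View pics/top0.png

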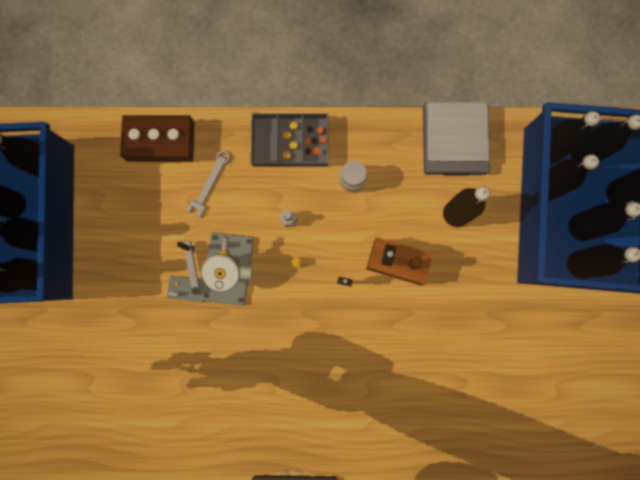

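View pics/wrist0.png

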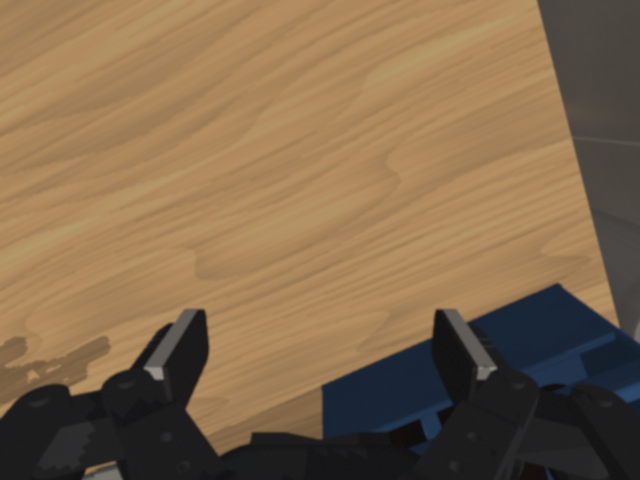

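The top view shows the stand at (215,270) with the mark at about (219,284), the leg handle at (185,246), and the holder at (400,261) with the gauge in its left hole (390,255). A small decoy gauge stands at (345,281). I'll enlarge it.

```bash
python3 - <<'E'
from h import *
p,d,c=load('top0')
a=cv2.resize(p[225:310,155:260],None,fx=7,fy=7,interpolation=cv2.INTER_CUBIC); cv2.imwrite('pics/ta.png',a[:,:,::-1])
a=cv2.resize(p[225:300,335:445],None,fx=7,fy=7,interpolation=cv2.INTER_CUBIC); cv2.imwrite('pics/tb.png',a[:,:,::-1])
p,d,c=load('scene0')
a=cv2.resize(p[125:215,310:415],None,fx=6,fy=6,interpolation=cv2.INTER_CUBIC); cv2.imwrite('pics/sa.png',a[:,:,::-1])
E
```

```text
(no output)
```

View pics/ta.png

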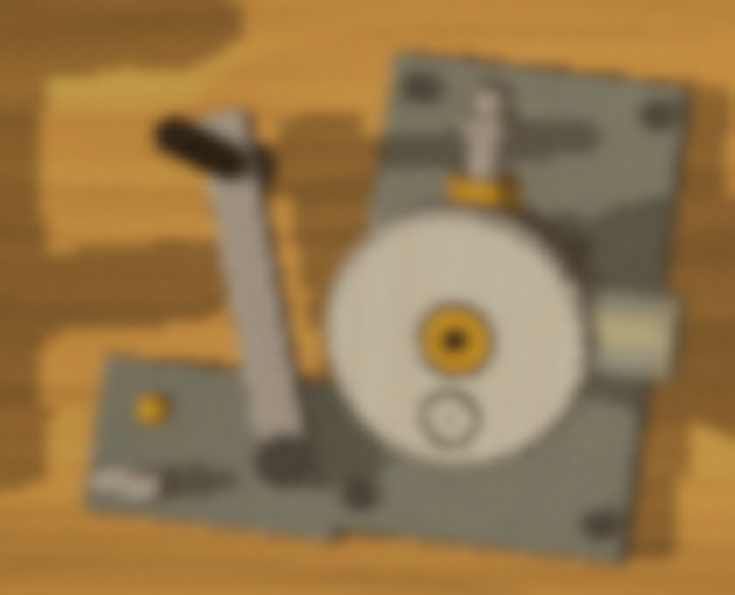

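View pics/tb.png

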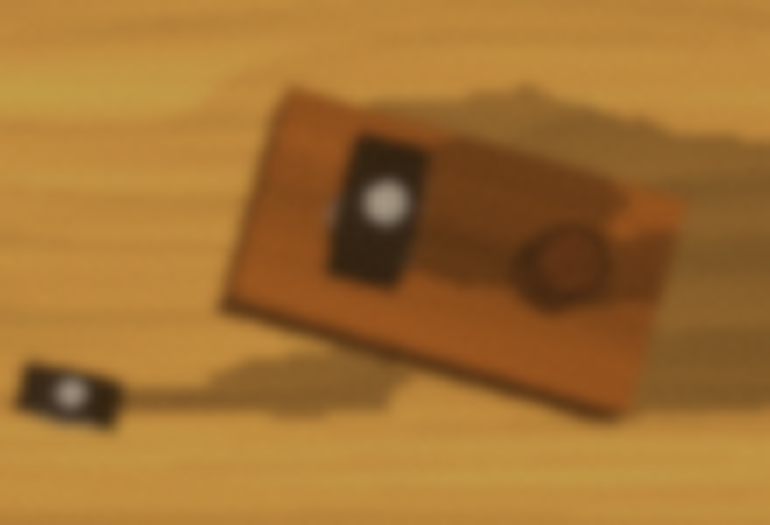

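View pics/sa.png

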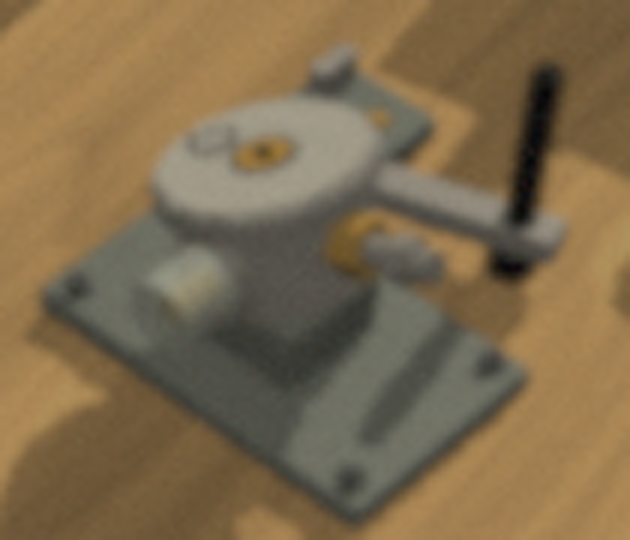

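```bash
python3 - <<'E'
from h import *
p,d,c=load('top0')
A=lambda u,v:(155+(u+.5)/7-.5,225+(v+.5)/7-.5)
B=lambda u,v:(335+(u+.5)/7-.5,225+(v+.5)/7-.5)
def pl(n,f,u,v,h):
    X=plane(c,*f(u,v),h); print(n,X.round(4)); return X
bl=pl('base back-left',A,400,50,.012);br=pl('base back-right',A,688,85,.012);fr=pl('base front right',A,620,560,.012)
sp=[pl('side'+str(i),A,*q,.012) for i,q in enumerate([(107,355),(85,507),(335,538)])]
hs=[pl('hole'+str(i),A,*q,.012) for i,q in enumerate([(421,88),(659,114),(360,493),(602,524)])]
print('size',np.linalg.norm(bl-br),np.linalg.norm(br-fr))
v=bl-br;print('yaw y',np.arctan2(-v[0],v[1])); v=br-fr;print('yaw x',np.arctan2(v[1],v[0]))
v=hs[1]-hs[3];print('yaw holes',np.arctan2(v[1],v[0])); v=hs[0]-hs[2];print(np.arctan2(v[1],v[0])); print('ctr',(bl+fr)/2, np.mean(hs,0))
pl('hinge',A,285,455,.026);pl('handle top',A,175,135,.098);pl('handle foot',A,240,165,.026)
pl('mark',A,450,419,.078);pl('facectr',A,455,340,.087)
pl('catch',A,152,410,.018);pl('stop',A,125,487,.028)
h=[pl('hold',B,*q,.064) for q in [(290,88),(690,205),(622,415),(228,300)]]
print('hsize',[np.linalg.norm(h[i]-h[(i+1)%4]) for i in range(4)],'ctr',np.mean(h,0))
v=h[0]-h[1];print('hyaw',np.arctan2(-v[0],v[1]));v=h[3]-h[2];print('hyaw',np.arctan2(-v[0],v[1]));v=h[0]-h[3];print('hyaw',np.arctan2(v[1],v[0]))
pl('gauge top',B,386,203,.120);pl('csk top',B,570,258,.110)
g=[pl('case',B,*q,.093+.00) for q in [(355,140),(428,150),(402,290),(330,275)]]
# depth check
P=cloud(c,d)
for n,f,u,v in [('gauge',B,386,203),('csk',B,570,258),('face',A,400,300),('mark',A,450,419),('base',A,560,500),('holder',B,300,200),('handle',A,175,132),('leg',A,255,300)]:
    x,y=A(u,v) if f is A else B(u,v); print('depth',n,P[int(round(y)),int(round(x))].round(4))
E
```

```text
base back-left [0.6415 0.1982 0.012 ]
base back-right [0.6302 0.1021 0.012 ]
base front right [0.4735 0.1211 0.012 ]
side0 [0.5396 0.292  0.012 ]
side1 [0.4897 0.2973 0.012 ]
side2 [0.4801 0.2147 0.012 ]
hole0 [0.6288 0.1908 0.012 ]
hole1 [0.6204 0.1115 0.012 ]
hole2 [0.4948 0.207  0.012 ]
hole3 [0.4852 0.1273 0.012 ]
size 0.09675011263759088 0.15777910463881442
yaw y -0.1170757153976231
yaw x -0.12073408829962226
yaw holes -0.11594151548965118
-0.12003069968534218
ctr [0.55750165 0.15965587 0.012     ] [0.55730136 0.1591575  0.012     ]
hinge [0.5065 0.2288 0.026 ]
handle top [0.6021 0.2493 0.098 ]
handle foot [0.6012 0.2467 0.026 ]
mark [0.5159 0.1654 0.078 ]
facectr [0.5399 0.1628 0.087 ]
catch [0.5213 0.2748 0.018 ]
stop [0.4958 0.28   0.028 ]
hold [ 0.6233 -0.1784  0.064 ]
hold [ 0.5867 -0.304   0.064 ]
hold [ 0.5205 -0.2816  0.064 ]
hold [ 0.5559 -0.1586  0.064 ]
hsize [np.float64(0.13081276910003262), np.float64(0.06990949853889933), np.float64(0.1280345962104336), np.float64(0.0702881835755168)] ctr [ 0.57162476 -0.23066194  0.064     ]
hyaw -0.28381986579290713
hyaw -0.2803666157295064
hyaw -0.28675002857321197
gauge top [ 0.5809 -0.2022  0.12  ]
csk top [ 0.5655 -0.2588  0.11  ]
case [ 0.6033 -0.1958  0.093 ]
case [ 0.6003 -0.2183  0.093 ]
case [ 0.5569 -0.2099  0.093 ]
case [ 0.5614 -0.1878  0.093 ]
depth gauge [ 0.5798 -0.2026  0.1218]
depth csk [ 0.5666 -0.2591  0.108 ]
depth face [0.5528 0.1788 0.0912]
depth mark [0.5169 0.1653 0.0771]
depth base [0.493  0.1408 0.0086]
depth holder [ 0.5884 -0.1807  0.0606]
depth handle [0.604  0.2485 0.0979]
depth leg [0.5575 0.2392 0.0308]
```

Measurements agree with the stated sizes: stand centre (0.5575,0.159), yaw −0.118; leg at about 0.33 rad; gauge axis at (0.580,−0.202). Next is a helper that turns targets into move numbers.

```bash
cat >> h.py <<'E'
from scipy.spatial.transform import Rotation as Ro
def target(pos,jaw,app=(0,0,-1),Rprev=None):
    """jaw: world vector (approx) of tool x; app: approach = tool y. picks sign nearest current"""
    s=ctrl.get_state(); R0=Ro.from_quat(s['tcp_rot']).as_matrix() 
    y=np.array(app,float);y/=np.linalg.norm(y); best=None
    for sg in(1,-1):
        x=sg*np.array(jaw,float);x-=y*(x@y);x/=np.linalg.norm(x)
        R=np.stack([x,y,np.cross(x,y)],1)
        rv=np.degrees(Ro.from_matrix(R0.T@R).as_rotvec())
        if best is None or np.linalg.norm(rv)<np.linalg.norm(best[0]): best=(rv,R)
    sh=R0.T@(np.array(pos)-s['eef_pos'])*1000
    return best[0].round(1),sh.round(1)
def st():
    s=ctrl.get_state();R=Ro.from_quat(s['tcp_rot']).as_matrix()
    print('t',s['time'],'pos',s['eef_pos'].round(4),'q',s['qpos'].round(3),'F',s['contact_force'].round(2),'op',round(s['opening'],3));print(R.round(3))
E
python3 - <<'E'
from h import *
st()
H=np.array([.5052,.2278])
a=.211; p=[.602,.249]
j=[np.cos(a+np.pi/2),np.sin(a+np.pi/2),0]
print(target([*p,.20],j)); print(target([*p,.066],j))
E
```

```text
t 0.15 pos [0.2816 0.6129 0.2302] q [ 0.99   0.287  1.578 -0.     1.279 -0.15 ] F [0.07 0.21 0.18] op 0.999
[[ 0.418 -0.001 -0.909]
 [ 0.909 -0.002  0.418]
 [-0.002 -1.     0.   ]]
(array([ -0. , -36.8,  -0.1]), array([-196.8,   30.5, -443.1]))
(array([ -0. , -36.8,  -0.1]), array([-196.6,  164.5, -443.1]))
```

```bash
python3 - <<'E'
from h import *
j=[0,1,0]
print(target([.38,.34,.23],j)); print(target([.602,.249,.18],j))
E
```

```text
(array([ -0. , -24.7,  -0.1]), array([-206.9,    0.6, -203.4]))
(array([ -0. , -24.7,  -0.1]), array([-196.8,   50.5, -443.1]))
```

Emit:
{"fn": "step_arm", "kwargs": {
  "rows": [
    [[0,-6,0],[-36,0,-36],0.5],
    [[0,-12,0],[-72,0,-72],0.5],
    [[0,-18,0],[-108,0,-108],0.5],
    [[0,-24.7,0],[-144,0,-144],0.5],
    [[0,-24.7,0],[-180,0,-180],0.5],
    [[0,-24.7,0],[-200,0,-220],0.5],
    [[0,-24.7,0],[-203,5,-260],0.5],
    [[0,-24.7,0],[-201,15,-300],0.5],
    [[0,-24.7,0],[-200,25,-340],0.5],
    [[0,-24.7,0],[-199,35,-380],0.5]
  ]
}}

```text
time: 0.98
eef_pos: [0.5109, 0.289, 0.2053]
tcp_rot: [0.5, 0.5, -0.5, -0.5]
contact_force: [-0.1, -0.0, 0.9]
opening: 0.501
```

```bash
python3 - <<'E'
from h import *
st()
print(target([.602,.249,.16],[0,1,0]))
E
```

```text
t 0.9833 pos [0.5109 0.289  0.2053] q [ 0.342  0.116  1.824  0.     1.201 -1.228] F [-0.11 -0.02  0.89] op 0.501
[[ 0.     0.001 -1.   ]
 [ 1.     0.     0.   ]
 [ 0.    -1.    -0.001]]
(array([ 0.1, -0. ,  0. ]), array([-40. ,  45.4, -91.1]))
```

Emit:
{"fn": "step_arm", "kwargs": {
  "rows": [
    [[0,0,0],[-12,15,-29],0.55],
    [[0,0,0],[-24,35,-58],0.55],
    [[0,0,0],[-24,35,-58],0.55],
    [[0,0,0],[-24,35,-58],0.55]
  ]
}}

```text
time: 1.32
eef_pos: [0.5673, 0.2653, 0.1671]
tcp_rot: [-0.5, -0.498, 0.501, 0.502]
contact_force: [-0.0, 0.2, 0.6]
opening: 0.448
```

```bash
python3 - <<'E'
from h import *
st()
shot('wrist','w1'); shot('top','t1');shot('scene','s1')
print(target([.602,.249,.066],[0,1,0]))
E
```

```text
t 1.3167 pos [0.5673 0.2653 0.1671] q [ 0.275  0.241  1.753  0.     1.153 -1.293] F [-0.    0.16  0.64] op 0.448
[[ 0.002 -0.005 -1.   ]
 [ 1.    -0.001  0.002]
 [-0.001 -1.     0.005]]
(array([0. , 0.1, 0. ]), array([-18.5, 104.9, -34.9]))
```

View pics/w1.png

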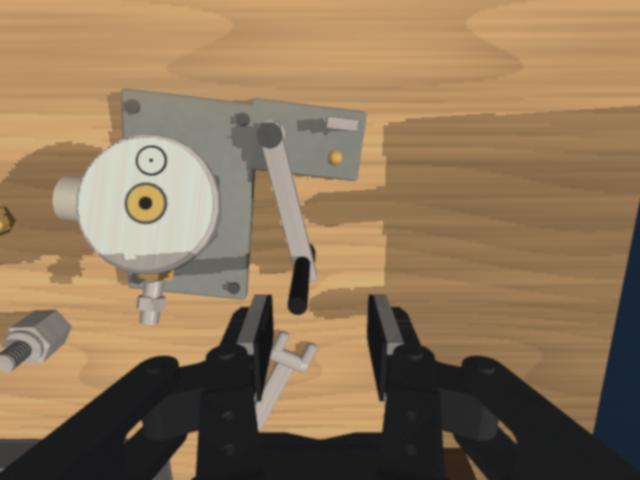

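The wrist view shows the handle top at about (298,304), the mark dot at (151,160), the hinge at (270,134) and the catch at (335,157). I'll re-measure these from here.

```bash
python3 - <<'E'
from h import *
p,d,c=load('w1')
for n,u,v,h in [('handle',298,306,.098),('mark',151,160,.078),('hinge',270,134,.03),('fc',145,203,.087),('catch',335,157,.02)]:
    print(n,plane(c,u,v,h).round(4),world(c,d,u,v).round(4))
p,d,c=load('t1')
a=cv2.resize(p[225:310,155:260],None,fx=7,fy=7,interpolation=cv2.INTER_CUBIC); cv2.imwrite('pics/ta1.png',a[:,:,::-1])
E
```

```text
handle [0.6013 0.2513 0.098 ] [0.601  0.2513 0.0987]
mark [0.5157 0.1648 0.078 ] [0.5155 0.1656 0.0799]
hinge [0.5033 0.2298 0.03  ] [0.5033 0.2297 0.0295]
fc [0.5396 0.1618 0.087 ] [0.539  0.163  0.0895]
catch [0.5203 0.2758 0.02  ] [0.5208 0.276  0.0148]
```

Emit:
{"fn": "step_arm", "kwargs": {
  "rows": [
    [[0,0,0],[-8,10,-17],0.55],
    [[0,0,0],[-15,25,-34],0.55],
    [[0,0,0],[-15,35,-34],0.55],
    [[0,0,0],[-15,60,-34],0.55],
    [[0,0,0],[-15,85,-34],0.55],
    [[0,0,0],[-15,97,-34],0.55],
    [[0,0,0],[-15,97,-34],0.55],
    [[0,0,0],[-15,97,-34],0.55]
  ]
}}

```text
time: 2.13
eef_pos: [0.6007, 0.2524, 0.0732]
tcp_rot: [-0.499, -0.5, 0.501, 0.5]
contact_force: [0.8, 0.9, 0.1]
opening: 0.448
```

```bash
python3 - <<'E'
from h import *
st()
p,d,c=shot('wrist','w2')
E
```

```text
t 2.1333 pos [0.6007 0.2524 0.0732] q [ 0.242  0.4    1.739  0.     1.003 -1.33 ] F [0.77 0.9  0.13] op 0.448
[[-0.001 -0.001 -1.   ]
 [ 1.    -0.    -0.001]
 [-0.    -1.     0.001]]
```

View pics/w2.png

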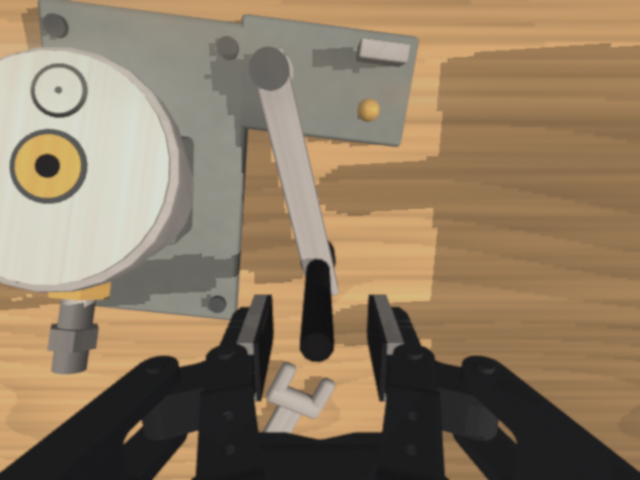

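Handle is centred between the pads, at (317,345). I'll lower 10 mm and close.

Emit:
{"fn": "step_arm", "kwargs": {
  "rows": [
    [[0,0,0],[-1,10,0],0.55],
    [[0,0,0],[-1,10,0],0.9],
    [[0,0,0],[-1,10,0],0.95],
    [[0,0,0],[-1,10,0],0.95],
    [[0,0,0],[-1,10,0],0.95]
  ],
  "newtons": 25
}}

```text
time: 2.6
eef_pos: [0.6017, 0.2507, 0.0634]
tcp_rot: [0.5, 0.5, -0.5, -0.5]
contact_force: [0.5, -0.6, 0.3]
opening: 0.145
```

```bash
python3 - <<'E'
from h import *
st(); s=ctrl.get_state()
H=np.array([.5043,.2288]); P=s['eef_pos'][:2]; r=np.linalg.norm(P-H); a0=np.arctan2(*(P-H)[::-1]); print('r',r,'a',a0, 'leg',a0+.118)
R0=Ro.from_quat(s['tcp_rot']).as_matrix()
for k in range(1,22):
    a=a0+(1.62-.118-a0)*k/20
    q=H+.1*np.array([np.cos(a),np.sin(a)])
    print(k,round(a+.118,3),(R0.T@np.r_[q-P,0]*1000).round(1))
E
```

```text
t 2.6 pos [0.6017 0.2507 0.0634] q [ 0.239  0.413  1.742  0.     0.986 -1.332] F [ 0.51 -0.65  0.32] op 0.145
[[-0.  0. -1.]
 [ 1.  0. -0.]
 [ 0. -1. -0.]]
r 0.09984582806958205 a 0.22142797077880136 leg 0.3394279707788014
1 0.403 [6.2 0.  1.5]
2 0.467 [12.3  0.   3.5]
3 0.532 [18.3  0.   5.8]
4 0.596 [24.   0.   8.6]
5 0.66 [29.6  0.  11.7]
6 0.724 [35.   0.  15.2]
7 0.788 [40.1  0.  19. ]
8 0.852 [45.   0.  23.1]
9 0.916 [49.7 -0.  27.6]
10 0.98 [54.  -0.  32.3]
11 1.044 [58.  -0.  37.3]
12 1.108 [61.7 -0.  42.5]
13 1.172 [65. -0. 48.]
14 1.236 [68.  -0.  53.6]
15 1.3 [70.6 -0.  59.5]
16 1.364 [72.9 -0.  65.5]
17 1.428 [74.7 -0.  71.6]
18 1.492 [76.2 -0.  77.8]
19 1.556 [77.2 -0.  84.2]
20 1.62 [77.9 -0.  90.5]
21 1.684 [78.1 -0.  96.9]
```

Opening is about 12.3 mm, so the handle is gripped. Swinging the first half of the arc.

Emit:
{"fn": "step_arm", "kwargs": {
  "rows": [
    [[0,-3,0],[6,0,1.5],0.95],
    [[0,-6,0],[12,0,3.5],0.95],
    [[0,-9,0],[18,0,6],0.95],
    [[0,-12,0],[24,0,8.5],0.95],
    [[0,-15,0],[29.5,0,11.5],0.95],
    [[0,-18,0],[35,0,15],0.95],
    [[0,-21,0],[40,0,19],0.95],
    [[0,-24,0],[45,0,23],0.95],
    [[0,-27,0],[49.5,0,27.5],0.95],
    [[0,-30,0],[54,0,32],0.95]
  ]
}}

```text
time: 3.43
eef_pos: [0.5705, 0.3043, 0.0634]
tcp_rot: [0.353, 0.613, -0.613, -0.351]
contact_force: [2.3, -2.2, -1.1]
opening: 0.141
```

```bash
python3 - <<'E'
from h import *
st(); s=ctrl.get_state()
H=np.array([.5043,.2288]); P=s['eef_pos'][:2]; a=np.arctan2(*(P-H)[::-1]);print('leg',a+.118,np.linalg.norm(P-H))
# commanded pose nominal
a0=.98-.118; 
R0=Ro.from_quat(s['tcp_rot']).as_matrix()
for k in range(1,13):
    a=.98-.118+.064*k
    q=H+.1*np.array([np.cos(a),np.sin(a)])
    print(k,round(a+.118,3),(R0.T@np.r_[q-P,0]*1000).round(1))
E
```

```text
t 3.4333 pos [0.5705 0.3043 0.0634] q [ 0.334  0.403  1.757 -0.002  0.98  -1.763] F [ 2.27 -2.22 -1.08] op 0.141
[[-0.503  0.003 -0.864]
 [ 0.864 -0.001 -0.503]
 [-0.002 -1.    -0.002]]
leg 0.9687421769203228 0.10042986243325691
1 1.044 [ 6.9 -0.   3.1]
2 1.108 [12.7 -0.   5.7]
3 1.172 [18.3 -0.1  8.8]
4 1.236 [23.8 -0.1 12.2]
5 1.3 [29.  -0.1 15.9]
6 1.364 [33.9 -0.1 20. ]
7 1.428 [38.6 -0.1 24.3]
8 1.492 [43.  -0.1 29. ]
9 1.556 [47.1 -0.2 33.9]
10 1.62 [50.8 -0.2 39.1]
11 1.684 [54.3 -0.2 44.5]
12 1.748 [57.3 -0.2 50.1]
```

Emit:
{"fn": "step_arm", "kwargs": {
  "rows": [
    [[0,-3,0],[6.5,0,3],0.95],
    [[0,-6,0],[12.5,0,5.5],0.95],
    [[0,-9,0],[18,0,8.5],0.95],
    [[0,-12,0],[23.5,0,12],0.95],
    [[0,-15,0],[29,0,16],0.95],
    [[0,-18,0],[34,0,20],0.95],
    [[0,-21,0],[38.5,0,24],0.95],
    [[0,-24,0],[43,0,29],0.95],
    [[0,-27,0],[47,0,34],0.95],
    [[0,-27,0],[50.5,0,38.5],0.95]
  ],
  "newtons": 40
}}

```text
time: 4.27
eef_pos: [0.5124, 0.3296, 0.0636]
tcp_rot: [0.202, 0.679, -0.677, -0.199]
contact_force: [16.4, -1.0, -4.7]
opening: 0.137
```

```bash
python3 - <<'E'
from h import *
st(); s=ctrl.get_state()
H=np.array([.5043,.2288]); P=s['eef_pos'][:2]; a=np.arctan2(*(P-H)[::-1]);print('leg',a+.118,np.linalg.norm(P-H))
E
```

```text
t 4.2667 pos [0.5124 0.3296 0.0636] q [ 4.060e-01  3.300e-01  1.855e+00 -1.000e-03  9.520e-01 -2.162e+00] F [16.41 -1.04 -4.74] op 0.137
[[-0.84   0.005 -0.543]
 [ 0.543  0.002 -0.84 ]
 [-0.003 -1.    -0.004]]
leg 1.6085995924110712 0.10116159856510706
```

Leg reads about 1.61 rad, with a 16 N reaction from the end stop, so it's seated. Hold, release and lift.

Emit:
{"fn": "step_arm", "kwargs": {
  "rows": [
    [[0,0,0],[0,0,0],0.95],
    [[0,0,0],[0,0,0],0.95],
    [[0,0,0],[0,0,0],0.95],
    [[0,0,0],[0,0,0],0.55],
    [[0,0,0],[0,0,0],0.55],
    [[0,0,0],[0,0,0],0.55],
    [[0,0,0],[0,-30,0],0.55],
    [[0,0,0],[0,-60,0],0.55],
    [[0,0,0],[0,-100,0],0.55],
    [[0,0,0],[0,-120,0],0.55]
  ]
}}

```text
time: 5.1
eef_pos: [0.5122, 0.3299, 0.188]
tcp_rot: [0.202, 0.679, -0.677, -0.199]
contact_force: [-0.1, 1.0, 1.3]
opening: 0.447
```

```bash
python3 - <<'E'
from h import *
st()
p,d,c=shot('wrist','w3'); p,d,c=shot('top','t3')
a=cv2.resize(p[215:310,155:260],None,fx=6,fy=6,interpolation=cv2.INTER_CUBIC); cv2.imwrite('pics/ta3.png',a[:,:,::-1])
E
```

```text
t 5.1 pos [0.5122 0.3299 0.188 ] q [ 0.406  0.179  1.786  0.     1.171 -2.16 ] F [-0.06  0.96  1.32] op 0.447
[[-0.839  0.005 -0.545]
 [ 0.545  0.002 -0.839]
 [-0.003 -1.    -0.004]]
```

View pics/w3.png

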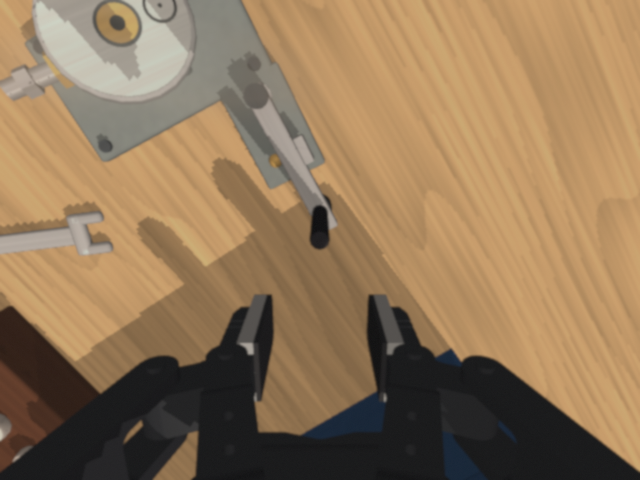

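Leg (hinge (256,95), handle (319,240)) lies against the stop, past the brass catch. Verify its angle numerically and plan the move to the gauge.

```bash
python3 - <<'E'
from h import *
p,d,c=load('w3')
a=plane(c,319,239,.098);b=plane(c,256,95,.028);print(a,b,np.arctan2(*(a-b)[[1,0]])+.118)
g=np.pi/2-.19
print(target([.45,.05,.22],[np.cos(g),np.sin(g),0]))
print(target([.580,-.202,.20],[np.cos(g),np.sin(g),0]))
E
```

```text
[0.51226233 0.32743422 0.098     ] [0.50352537 0.22855538 0.028     ] 1.6006648946466635
(array([ 0.6, 67.9,  0. ]), array([-99.7, -32.4, 269.5]))
(array([ 0.6, 67.9,  0. ]), array([-345.9,  -12.2,  410.2]))
```

Emit:
{"fn": "step_arm", "kwargs": {
  "rows": [
    [[0,7,0],[-20,-10,24],0.5],
    [[0,14,0],[-45,-15,54],0.5],
    [[0,21,0],[-70,-15,84],0.5],
    [[0,28,0],[-95,-15,114],0.5],
    [[0,35,0],[-120,-15,144],0.5],
    [[0,42,0],[-145,-15,174],0.5],
    [[0,49,0],[-170,-15,204],0.5],
    [[0,56,0],[-195,-15,234],0.5],
    [[0.3,63,0],[-220,-15,262],0.5],
    [[0.6,68,0],[-245,-12,290],0.5]
  ]
}}

```text
time: 6.03
eef_pos: [0.5578, -0.0492, 0.1942]
tcp_rot: [-0.545, -0.444, 0.452, 0.548]
contact_force: [0.6, -0.0, -0.1]
opening: 0.501
```

Emit:
{"fn": "step_arm", "kwargs": {
  "rows": [
    [[0,0,0],[0,0,0],0.5],
    [[0,0,0],[0,0,0],0.5]
  ]
}}

```text
time: 6.2
eef_pos: [0.5577, -0.0489, 0.1934]
tcp_rot: [-0.544, -0.445, 0.453, 0.548]
contact_force: [1.0, 1.5, -0.2]
opening: 0.501
```

```bash
python3 - <<'E'
from h import *
st()
p,d,c=shot('wrist','w4')
g=np.pi/2-.19
print(target([.580,-.202,.18],[np.cos(g),np.sin(g),0]))
E
```

```text
t 6.2 pos [ 0.5577 -0.0489  0.1934] q [-0.266  0.075  1.891 -0.006  1.187 -1.64 ] F [ 0.99  1.51 -0.23] op 0.501
[[ 0.194 -0.012 -0.981]
 [ 0.981 -0.003  0.194]
 [-0.005 -1.     0.012]]
(array([-0.6, -0.2, -0.3]), array([-147.2,   13.7,  -51.7]))
```

View pics/w4.png

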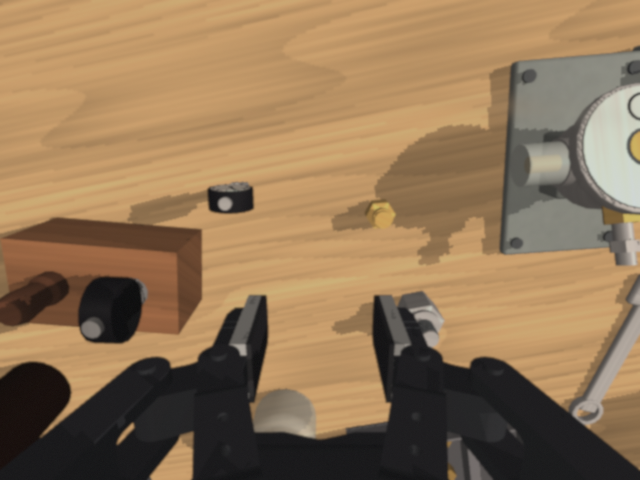

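```bash
python3 - <<'E'
from h import *
p,d,c=load('top0')
print('bottle',plane(c,482,193,.235), 'jar',plane(c,353,170,.07))
p,d,c=load('w4')
print('gauge button',plane(c,93,329,.12), world(c,d,93,329))
E
```

```text
bottle [ 0.68657207 -0.36739225  0.235     ] jar [ 0.77411886 -0.12737367  0.07      ]
gauge button [ 0.5810733  -0.20111909  0.12      ] [ 0.58060319 -0.20032455  0.12103096]
```

Bottle and jar are well clear of the gauge. Button re-measured at (0.581,−0.201). Move above it.

Emit:
{"fn": "step_arm", "kwargs": {
  "rows": [
    [[-0.6,0,0],[-35,0,-13],0.5],
    [[-0.6,0,0],[-73,3,-26],0.5],
    [[-0.6,0,0],[-110,5,-39],0.5],
    [[-0.6,0,-0.3],[-146.5,8,-52],0.5],
    [[-0.6,0,-0.3],[-146.5,8,-52],0.5],
    [[-0.6,0,-0.3],[-146.5,8,-52],0.5]
  ]
}}

```text
time: 6.75
eef_pos: [0.5814, -0.201, 0.1864]
tcp_rot: [-0.546, -0.45, 0.449, 0.546]
contact_force: [0.1, 1.6, -0.4]
opening: 0.501
```

```bash
python3 - <<'E'
from h import *
st()
p,d,c=shot('wrist','w5')
g=np.pi/2-.19
print(target([.5805,-.2015,.077],[np.cos(g),np.sin(g),0]))
E
```

```text
t 6.75 pos [ 0.5814 -0.201   0.1864] q [-4.980e-01  1.960e-01  1.770e+00  1.000e-03  1.176e+00 -1.877e+00] F [ 0.13  1.64 -0.36] op 0.501
[[ 0.191  0.001 -0.982]
 [ 0.982  0.001  0.191]
 [ 0.001 -1.    -0.   ]]
(array([ 0. , -0. ,  0.1]), array([ -2. , 109.5,   0.6]))
```

View pics/w5.png

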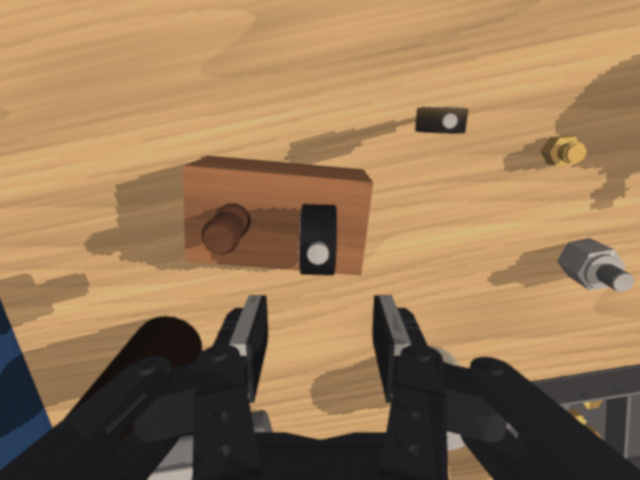

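Case centred (column 318) and square to the jaws. Descend and grip.

Emit:
{"fn": "step_arm", "kwargs": {
  "rows": [
    [[0,0,0],[-1,30,0.5],0.5],
    [[0,0,0],[-1,60,0.5],0.5],
    [[0,0,0],[-1,85,0.5],0.5],
    [[0,0,0],[-1,100,0.5],0.5],
    [[0,0,0],[-1,108,0.5],0.5],
    [[0,0,0],[-1,108,0.5],0.5],
    [[0,0,0],[-1,108,0.5],0.5]
  ]
}}

```text
time: 7.38
eef_pos: [0.5816, -0.2008, 0.0799]
tcp_rot: [0.546, 0.451, -0.45, -0.544]
contact_force: [0.1, -0.1, -0.2]
opening: 0.5
```

```bash
python3 - <<'E'
from h import *
st()
p,d,c=shot('wrist','w6')
E
```

```text
t 7.3833 pos [ 0.5816 -0.2008  0.0799] q [-4.970e-01  3.200e-01  1.833e+00  1.000e-03  9.870e-01 -1.879e+00] F [ 0.1  -0.06 -0.2 ] op 0.5
[[ 0.189  0.002 -0.982]
 [ 0.982 -0.001  0.189]
 [-0.    -1.    -0.002]]
```

View pics/w6.png

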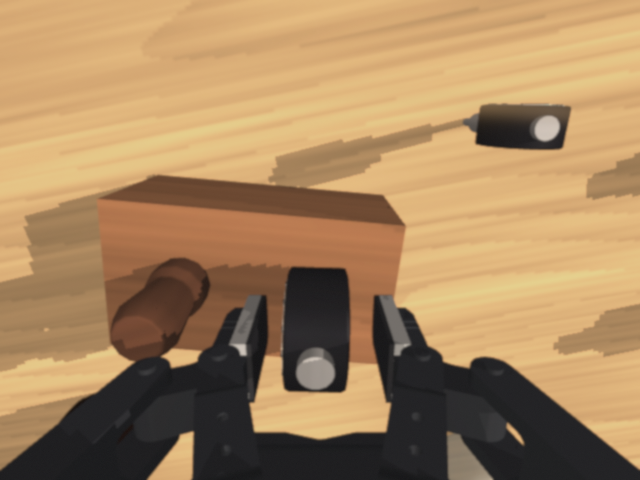

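Emit:
{"fn": "step_arm", "kwargs": {
  "rows": [
    [[0,0,0],[0,0,0],0.9],
    [[0,0,0],[0,0,0],0.9],
    [[0,0,0],[0,0,0],0.9],
    [[0,0,0],[0,0,0],0.9],
    [[0,0,0],[0,0,0],0.9],
    [[0,0,0],[0,0,0],0.9]
  ],
  "newtons": 50
}}

```text
time: 7.93
eef_pos: [0.5824, -0.2026, 0.0814]
tcp_rot: [0.547, 0.451, -0.449, -0.544]
contact_force: [-0.7, 1.2, 6.4]
opening: 0.25
```

Emit:
{"fn": "step_arm", "kwargs": {
  "rows": [
    [[0,0,0],[0,-8,0],0.9],
    [[0,0,0],[0,-20,0],0.9],
    [[0,0,0],[0,-40,0],0.9],
    [[0,0,0],[0,-60,0],0.9],
    [[0,0,0],[0,-80,0],0.9],
    [[0,0,0],[0,-100,0],0.9],
    [[0,0,0],[0,-120,0],0.9],
    [[0,0,0],[0,-120,0],0.9],
    [[0,0,0],[0,-120,0],0.9],
    [[0,0,0],[0,-120,0],0.9]
  ]
}}

```text
time: 8.77
eef_pos: [0.5801, -0.2018, 0.1981]
tcp_rot: [-0.546, -0.45, 0.45, 0.546]
contact_force: [-0.3, 0.4, -1.9]
opening: 0.252
```

```bash
python3 - <<'E'
from h import *
st()
p,d,c=shot('wrist','w7');p,d,c=shot('scene','s7')
a=cv2.resize(p[150:350,150:350],None,fx=3,fy=3,interpolation=cv2.INTER_CUBIC); cv2.imwrite('pics/sa7.png',a[:,:,::-1])
E
```

```text
t 8.7667 pos [ 0.5801 -0.2018  0.1981] q [-0.5    0.183  1.762  0.     1.197 -1.879] F [-0.26  0.37 -1.87] op 0.252
[[ 0.191  0.    -0.982]
 [ 0.982  0.     0.191]
 [ 0.    -1.    -0.   ]]
```

View pics/w7.png

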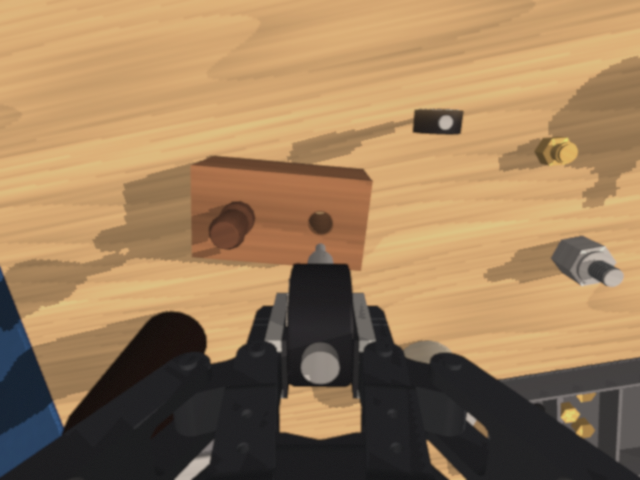

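View pics/sa7.png

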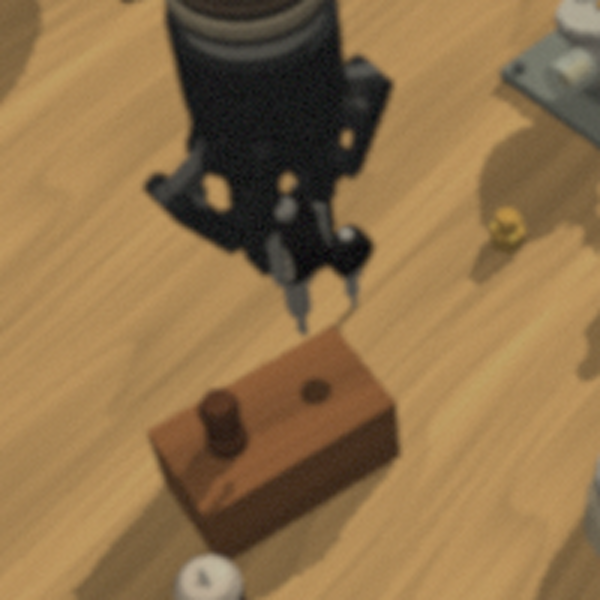

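```bash
python3 - <<'E'
from h import *
p,d,c=load('w7'); 
T=np.array([.5801,-.2018,.1981])
print('tip expected',proj(c,T+[0,0,-.075]),'button exp',proj(c,T+[0,0,.039]))
print('button',plane(c,320,364,T[2]+.039), world(c,d,320,364), 'tip',plane(c,320,245,T[2]-.075), world(c,d,320,250))
a=cv2.resize(p[200:300,270:370],None,fx=6,fy=6,interpolation=cv2.INTER_CUBIC); cv2.imwrite('pics/wz7.png',a[:,:,::-1])
p,d,c=load('s7')
print('scene tip',proj(c,T+[0,0,-.075]), 'in crop',(proj(c,T+[0,0,-.075])-150)*3)
E
```

```text
tip expected [320.59901466 249.37962271] button exp [321.47771469 371.74944365]
button [ 0.57717239 -0.20171136  0.2371    ] [ 0.57737232 -0.20174971  0.23682155] tip [ 0.57731683 -0.20162606  0.1231    ] [ 0.57153327 -0.20053326  0.14798911]
scene tip [251.87368669 259.96090641] in crop [305.62106007 329.88271922]
```

View pics/wz7.png

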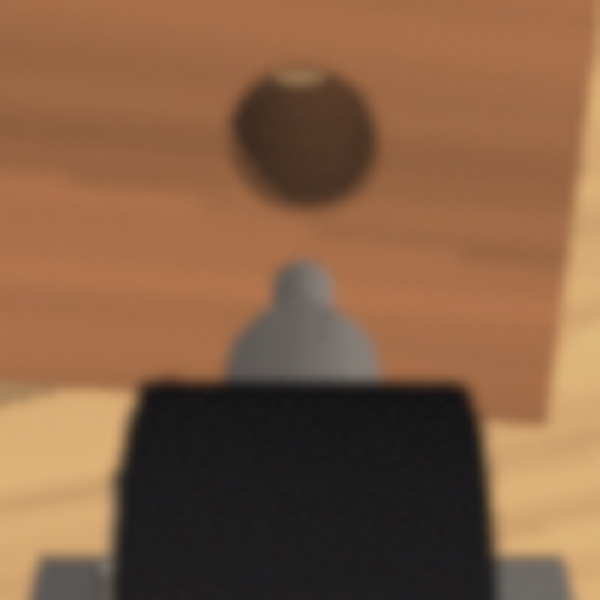

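Gauge is held; the tip is about 75 mm below the TCP and axis offset about 2 mm towards tool +z. Compute the hover pose over the mark.

```bash
cat >> h.py <<'E'
M=np.array([.5157,.1652,.078]); yaw=-.118
sx=np.array([np.cos(yaw),np.sin(yaw),0]); sy=np.array([-np.sin(yaw),np.cos(yaw),0])
n=-np.sin(.35)*sx+np.cos(.35)*np.array([0,0,1.])
def tcpfor(gap,off=.002,L=.075):
    tz=np.cross(sy,-n); return M+n*(L+gap)-off*tz
E
python3 - <<'E'
from h import *
print(n,tcpfor(.05)); print(target(tcpfor(.05),sy,-n))
E
```

```text
[-0.34051332  0.04036811  0.93937271] [0.47500152 0.17002484 0.19610738]
(array([-20.1,  -4.2,  -0.7]), array([344.8,   1.6, 173.7]))
```

Emit:
{"fn": "step_arm", "kwargs": {
  "rows": [
    [[0,0,0],[30,-10,15],0.9],
    [[-2,0,0],[65,-15,33],0.9],
    [[-5,-1,0],[100,-20,50],0.9],
    [[-8,-1,0],[135,-20,68],0.9],
    [[-11,-2,0],[170,-20,86],0.9],
    [[-14,-3,0],[205,-20,103],0.9],
    [[-17,-3.5,-0.5],[240,-20,121],0.9],
    [[-19,-4,-0.6],[275,-15,139],0.9],
    [[-20,-4.2,-0.7],[310,-10,156],0.9],
    [[-20,-4.2,-0.7],[344.5,1.5,173.5],0.9]
  ]
}}

```text
time: 9.7
eef_pos: [0.4747, 0.1707, 0.197]
tcp_rot: [0.613, 0.545, -0.38, -0.428]
contact_force: [1.2, 0.7, -1.1]
opening: 0.253
```

Emit:
{"fn": "step_arm", "kwargs": {
  "rows": [
    [[0,0,0],[0,0,0],0.9],
    [[0,0,0],[0,0,0],0.9],
    [[0,0,0],[0,0,0],0.9]
  ]
}}

```text
time: 9.95
eef_pos: [0.4757, 0.1692, 0.1963]
tcp_rot: [0.613, 0.544, -0.382, -0.428]
contact_force: [0.5, -0.0, -0.8]
opening: 0.252
```

```bash
python3 - <<'E'
from h import *
st()
print(target(tcpfor(.05),sy,-n))
p,d,c=shot('wrist','w8');p,d,c=shot('scene','s8')
a=cv2.resize(p[90:230,270:430],None,fx=5,fy=4.2,interpolation=cv2.INTER_CUBIC); cv2.imwrite('pics/sa8.png',a[:,:,::-1])
E
```

```text
t 9.95 pos [0.4757 0.1692 0.1963] q [ 0.194 -0.231  2.2   -0.143  0.844 -1.183] F [ 0.46 -0.04 -0.83] op 0.252
[[ 0.116  0.34  -0.933]
 [ 0.993 -0.042  0.109]
 [-0.002 -0.94  -0.342]]
(array([-0. ,  0.1, -0.1]), array([ 0.8, -0.1,  0.8]))
```

View pics/w8.png

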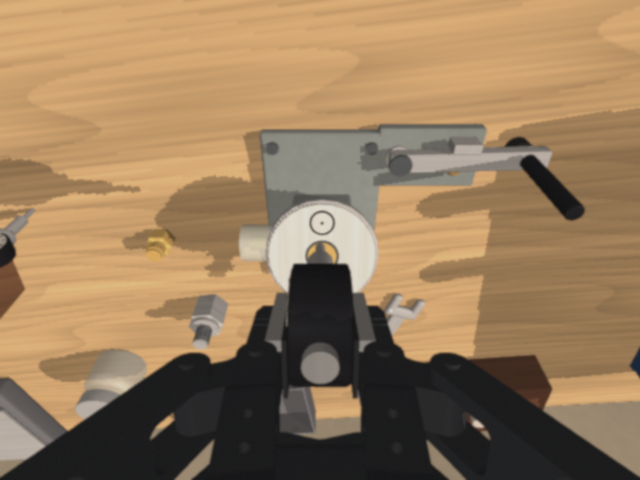

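View pics/sa8.png

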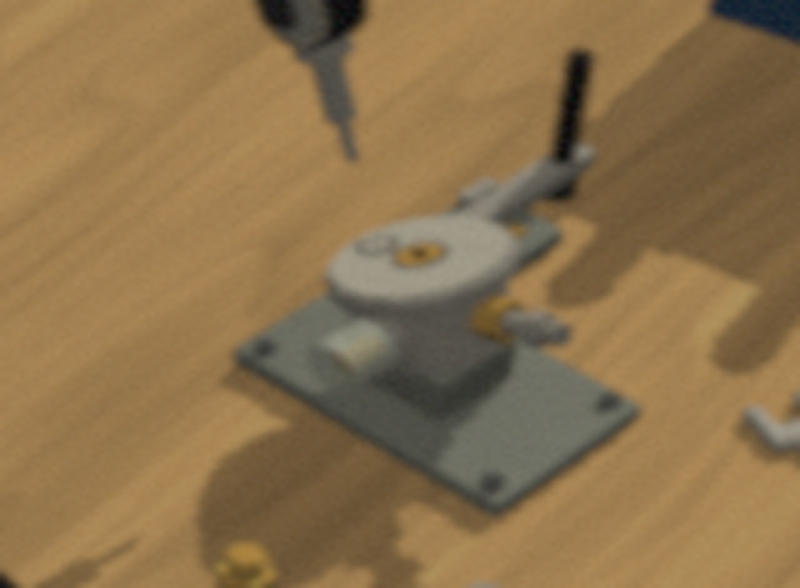

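Wrist view: mark dot at (322,223), plunger above the brass centre from this angle; the leg is still at the stop. Cross-checking tip and mark in both views.

```bash
python3 - <<'E'
from h import *
s=ctrl.get_state();R0=Ro.from_quat(s['tcp_rot']).as_matrix();T=s['eef_pos']
tip=T+R0@[0,.075,.002]; print('tip pred',tip, 'gap',n@(tip-M), 'lateral',(tip-M)-n*(n@(tip-M)))
p,d,c=load('w8'); print('mark w',proj(c,M),plane(c,322,223,.078),world(c,d,322,223)); print('tip in w',proj(c,tip))
a=cv2.resize(p[200:300,270:370],None,fx=6,fy=6,interpolation=cv2.INTER_CUBIC); cv2.imwrite('pics/wz8.png',a[:,:,::-1])
p,d,c=load('s8')
f=lambda q:((q[0]-270+.5)*5,(q[1]-90+.5)*4.2)
print('scene mark',f(proj(c,M)),'tip',f(proj(c,tip)))
E
```

```text
tip pred [0.5004349  0.16510945 0.12615411] gap 0.0504289683866032 lateral [ 0.00190664 -0.00212628  0.00078251]
mark w [321.8213668  222.15987816] [0.51645326 0.16524368 0.078     ] [0.51601611 0.16529157 0.07860512]
tip in w [318.94815375 249.00628788]
scene mark (np.float64(377.3982639689362), np.float64(241.75675045635197)) tip (np.float64(354.53121437101885), np.float64(156.5511466945963))
```

View pics/wz8.png

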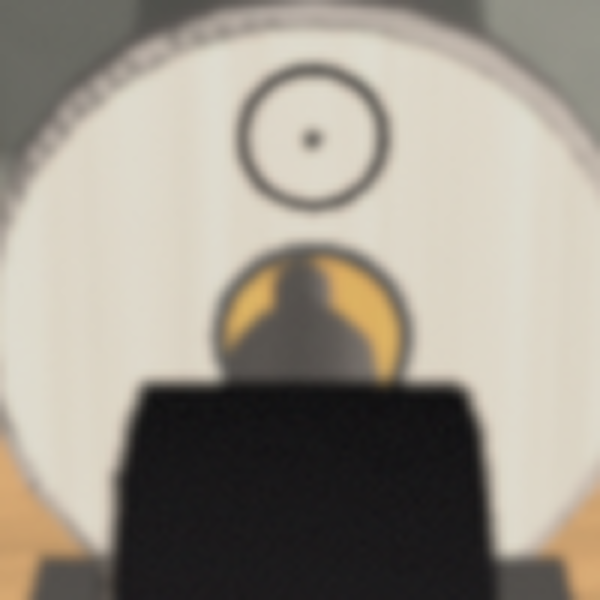

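Both views agree within 1–2 mm. Close in to about 15 mm.

Emit:
{"fn": "step_arm", "kwargs": {
  "rows": [
    [[0,0,0],[1.5,10,1.5],0.9],
    [[0,0,0],[1.5,20,1.5],0.9],
    [[0,0,0],[1.5,30,1.5],0.9],
    [[0,0,0],[1.5,37,1.5],0.9],
    [[0,0,0],[1.5,37,1.5],0.9],
    [[0,0,0],[1.5,37,1.5],0.9],
    [[0,0,0],[1.5,37,1.5],0.9]
  ]
}}

```text
time: 10.63
eef_pos: [0.4879, 0.1691, 0.1622]
tcp_rot: [0.613, 0.544, -0.381, -0.428]
contact_force: [-0.2, 0.9, -1.1]
opening: 0.252
```

```bash
python3 - <<'E'
from h import *
st()
s=ctrl.get_state();R0=Ro.from_quat(s['tcp_rot']).as_matrix();T=s['eef_pos']
tip=T+R0@[0,.075,.002]; l=(tip-M); print('gap',n@l,'lat tool',R0.T@l*1000)
p,d,c=shot('wrist','w9')
print(proj(c,M),proj(c,tip))
a=cv2.resize(p[180:300,260:380],None,fx=5,fy=5,interpolation=cv2.INTER_CUBIC); cv2.imwrite('pics/wz9.png',a[:,:,::-1])
p,d,c=shot('scene','s9'); print(((proj(c,M)+.5)-[310,110])*8,((proj(c,tip)+.5)-[310,110])*8)
a=cv2.resize(p[110:170,310:390],None,fx=8,fy=8,interpolation=cv2.INTER_CUBIC); cv2.imwrite('pics/sa9.png',a[:,:,::-1])
E
```

```text
t 10.6333 pos [0.4879 0.1691 0.1622] q [ 0.188 -0.158  2.207 -0.152  0.763 -1.172] F [-0.18  0.87 -1.13] op 0.252
[[ 0.118  0.342 -0.932]
 [ 0.993 -0.042  0.11 ]
 [-0.001 -0.939 -0.344]]
gap 0.013683308962009933 lat tool [  0.54711683 -13.68302648  -0.62164831]
[319.69326942 238.12788861] [320.616285   246.31792954]
[283.83722235 300.48904849] [276.78051509 255.52822931]
```

View pics/wz9.png

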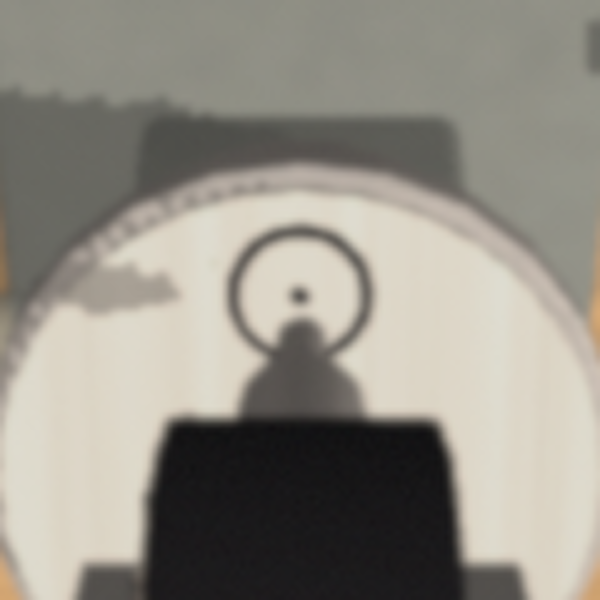

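View pics/sa9.png

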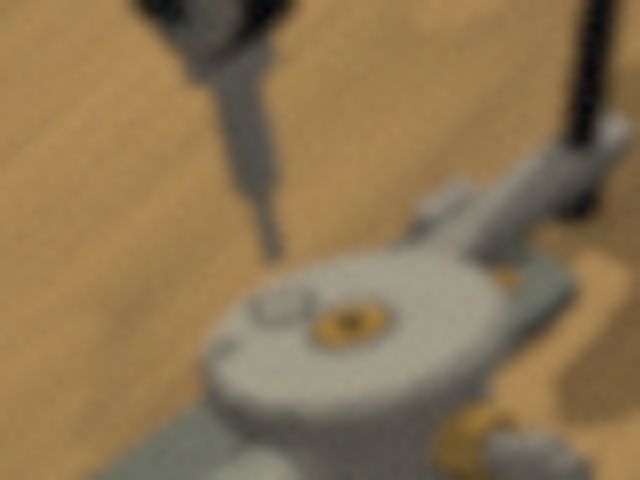

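Tip is centred on the circle in both views with a gap of about 14–15 mm. Press in stages.

Emit:
{"fn": "step_arm", "kwargs": {
  "rows": [
    [[0,0,0],[-0.5,4,0.5],0.9],
    [[0,0,0],[-0.5,8,0.5],0.9],
    [[0,0,0],[-0.5,12,0.5],0.9],
    [[0,0,0],[-0.5,16,0.5],0.9],
    [[0,0,0],[-0.5,17,0.5],0.9],
    [[0,0,0],[-0.5,17,0.5],0.9],
    [[0,0,0],[-0.5,17,0.5],0.9],
    [[0,0,0],[-0.5,17,0.5],0.9]
  ]
}}

```text
time: 11.4
eef_pos: [0.493, 0.1682, 0.1463]
tcp_rot: [0.613, 0.544, -0.381, -0.428]
contact_force: [-1.7, 0.1, 1.3]
opening: 0.249
```

```bash
python3 - <<'E'
from h import *
st()
s=ctrl.get_state();R0=Ro.from_quat(s['tcp_rot']).as_matrix();T=s['eef_pos']
tip=T+R0@[0,.075,.002]; l=(tip-M); print('gap',n@l,'lat tool',R0.T@l*1000,'Fn',s['contact_force']@n)
p,d,c=shot('wrist','w10')
a=cv2.resize(p[180:300,260:380],None,fx=5,fy=5,interpolation=cv2.INTER_CUBIC); cv2.imwrite('pics/wz10.png',a[:,:,::-1])
p,d,c=shot('scene','s10')
a=cv2.resize(p[110:170,310:390],None,fx=8,fy=8,interpolation=cv2.INTER_CUBIC); cv2.imwrite('pics/sa10.png',a[:,:,::-1])
for i in range(3): shot('top','t10'); print(ctrl.get_state()['contact_force']@n)
E
```

```text
t 11.4 pos [0.493  0.1682 0.1463] q [ 0.184 -0.124  2.209 -0.156  0.726 -1.17 ] F [-1.74  0.08  1.33] op 0.249
[[ 0.117  0.342 -0.932]
 [ 0.993 -0.041  0.11 ]
 [-0.001 -0.939 -0.344]]
gap -0.0030038325456235434 lat tool [ 0.21198514  3.00369541 -0.03751177] Fn 1.849609574832792
1.1517961705956048
1.1333707902236598
1.5840544215324277
```

View pics/wz10.png

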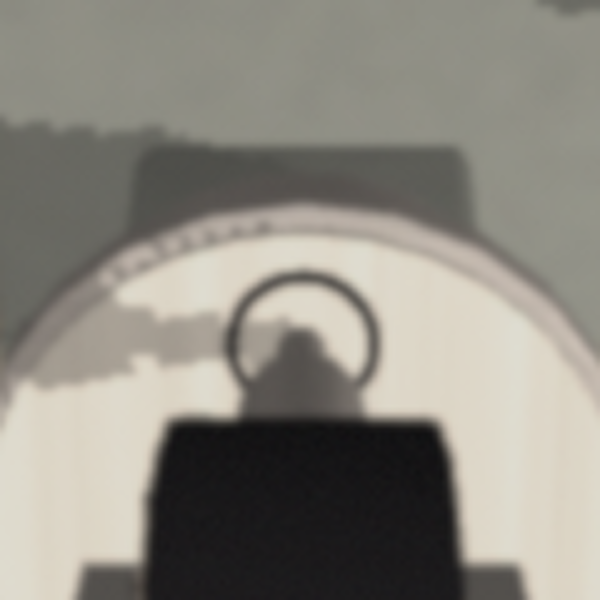

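View pics/sa10.png

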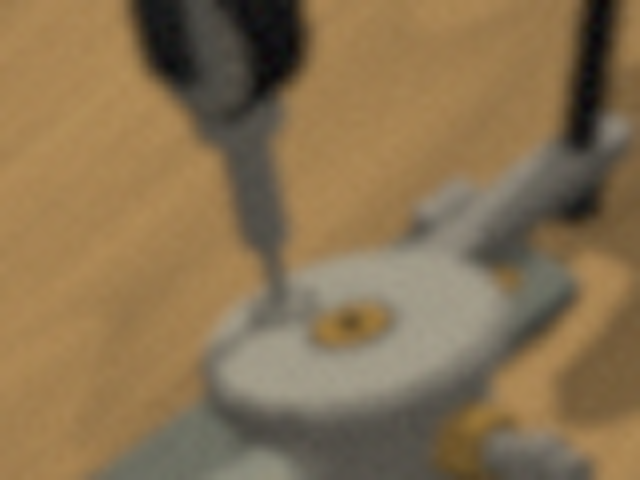

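In contact, with normal force up about 2.5 N (about 3 mm in), matching the −3 mm geometry. Press 4 mm more.

Emit:
{"fn": "step_arm", "kwargs": {
  "rows": [
    [[0,0,0],[0,1,0],0.9],
    [[0,0,0],[0,2,0],0.9],
    [[0,0,0],[0,3,0],0.9],
    [[0,0,0],[0,4,0],0.9],
    [[0,0,0],[0,4,0],0.9],
    [[0,0,0],[0,4,0],0.9],
    [[0,0,0],[0,4,0],0.9],
    [[0,0,0],[0,4,0],0.9]
  ]
}}

```text
time: 12.32
eef_pos: [0.4944, 0.168, 0.1424]
tcp_rot: [0.613, 0.544, -0.381, -0.428]
contact_force: [-2.0, 0.9, 2.9]
opening: 0.248
```

```bash
python3 - <<'E'
from h import *
st()
s=ctrl.get_state();R0=Ro.from_quat(s['tcp_rot']).as_matrix();T=s['eef_pos']
tip=T+R0@[0,.075,.002]; l=(tip-M); print('gap',n@l,'lat tool',R0.T@l*1000,'Fn',s['contact_force']@n,'ang',np.arccos(-R0[:,1]@n))
p,d,c=shot('wrist','w11')
a=cv2.resize(p[180:300,260:380],None,fx=5,fy=5,interpolation=cv2.INTER_CUBIC); cv2.imwrite('pics/wz11.png',a[:,:,::-1])
print('button',plane(c,320,364,T[2]+.037))
cv2.imwrite('pics/w11b.png',p[:,:,::-1])
p,d,c=shot('scene','s11')
a=cv2.resize(p[80:200,310:430],None,fx=5,fy=5,interpolation=cv2.INTER_CUBIC); cv2.imwrite('pics/sa11.png',a[:,:,::-1])
for i in range(4): shot('top','t11'); print(ctrl.get_state()['contact_force']@n,ctrl.get_state()['opening'])
E
```

```text
t 12.3167 pos [0.4944 0.168  0.1424] q [ 0.183 -0.115  2.209 -0.157  0.717 -1.169] F [-1.95  0.93  2.88] op 0.248
[[ 0.117  0.342 -0.932]
 [ 0.993 -0.041  0.11 ]
 [-0.001 -0.939 -0.344]]
gap -0.007150134726317933 lat tool [ 0.17775762  7.15000944 -0.01687168] Fn 3.406243821958575 ang 0.0018640636170395262
button [0.47615361 0.16969339 0.17939314]
3.906265863588569 0.24795495171394488
2.855374067568706 0.2529197863736522
3.4463180918174174 0.24563988141045603
2.7553241080205972 0.25376865362607454
```

View pics/w11b.png

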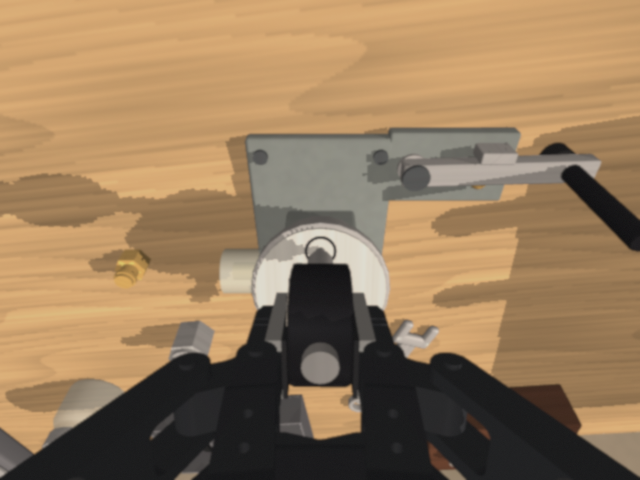

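View pics/sa11.png

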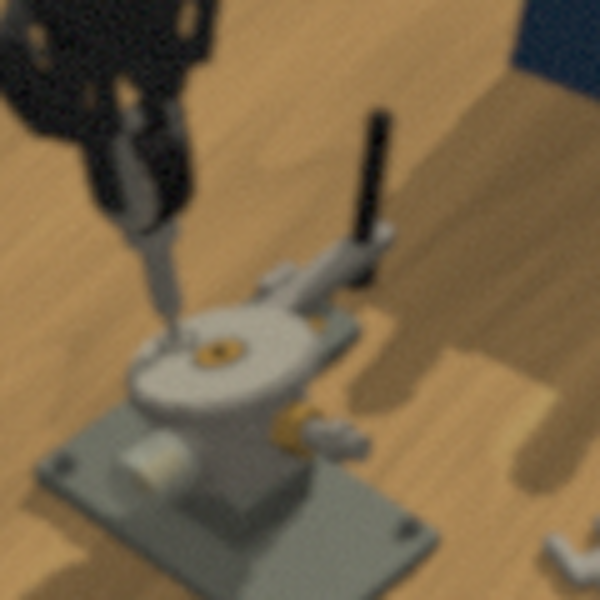

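The extra 4.1 mm raised the force about 1.9 N (0.5 N/mm as specified). That puts the contact at about 4.5 N and the plunger about 7 mm in. The gauge hasn't slipped: its button is still at (320,364). The leg is at its stop, so I'm handing in.

```bash
python3 - <<'E'
from h import *
print(ctrl.sign_off()); st()
E
```

```text
the job is handed in; nothing more can be done
None
the job is handed in; nothing more can be done
```

I swung the brace leg over the catch to its end stop. Then I took the larger gauge from the holder and pressed its plunger onto the scribed circle, square to the face. I handed the job in at about 12.6 s, still holding it there; no verdict is reported.

Last checks, just before hand-in:
- **Leg:** it measured about 1.60 rad by camera right after release, and the last picture still shows it at the stop.
- **Tip:** it is within about 1 mm of the circle's centre by pose, and the two camera views agreed to 1–2 mm. At full press the tip was partly hidden by the case in the wrist view.
- **Squareness:** the tool was about 0.002 rad from the face normal. I did not measure the gauge's own tilt in the gripper separately. Its button and tip suggested 1–2 mm over its length, or about 0.02 rad.
- **Plunger:** it is about 7 mm in by geometry. The force sensor read 2.8–3.9 N; adding about 1.2 N for the gauge's weight gives about 4.5 N, which fits the spring.
- **Grip:** the opening held at about 0.25, and the gauge did not slip.
- **Other things on the bench:** I did not touch any of them. I did not re-measure their positions at the end.

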